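Trip and reset the scrap tip bucket at the welding bench

TASK

The tip bucket on the welding bench is one piece short of a full load. Set the T-shaped welded test piece into the bucket, so that the bucket trips and dumps it and the block already inside into the scrap pan; then press the bucket's raised tail down until the empty bucket is back upright and stays there, with both pieces left in the pan.

Things in the scene. Friction and masses are not known exactly. Their poses are not given: they have to be found in the camera images.
- tee: T-shaped welded steel test piece, 0.32 kg, web up on the bench: base 60 (x) x 50 (y) x 8 mm; on its middle a web 60 mm long (x), 10 mm thick (y), top at 48 mm. Origin: centre of the underside. Not wanted: the L-shaped angle (wall at the edge of its base) and the short pipe beside it.
- block: plain steel block 30 x 30 x 45 mm high, about 0.3 kg, already standing in the bucket by its +y cheek, near the pivot. Origin: centre of the underside. Alone it does not trip the bucket.
- stand: fixed stand with scrap pan. Origin on the bench straight below the bucket's pivot; z up, x the way the bucket dumps, y along the pivot (180 mm up, between posts at y = -88 and 88 mm, 192 mm high). Open pan: x from 0 to 240, y from -79 to 79 mm, rim 56 mm above the bench.
- bucket_spot (a point): free spot on the sheet-steel bucket's floor; a tee put here with its web along x trips it. Turns with the bucket; x to the dump side, z up when upright (185 mm above the bench, 55 mm ahead of the pivot). From it: cheeks inside at y = -45 and 81, 42 mm high; back wall at x = -84, 47 mm high; no front wall, a lip rising 15 degrees from x = 45 to 78 mm.
- tail (a point): middle of the upper face of the tail, a 50 x 50 mm steel paddle behind the bucket, past the counterweight. Turns with the bucket, axes as the bucket's. From the pivot: 112 mm back and 26 mm down when upright, about 65 mm back and 95 mm up when dumped. The paddle's face slopes 20 degrees down to the rear when upright.
- bucket (a joint): angle of the bucket about its pivot: 0 upright on its stop, growing as it tips towards the pan, 1.2 rad fully dumped. Over-centre: empty, it stays at either end and balances at about 0.55 rad; the tail needs about 2 N of downward push, and past the balance the bucket falls back upright by itself.
Not all that is in view belongs to the job. Leave any brown look-alike of the tee alone.

How it is judged:
On the way, in this order (a step that is already met when the one before it is completed fails the run):
1. the tee is down in the upright bucket (value of joint bucket below 0.5 rad and x of tee in the frame of stand between -0.02 and 0.12 m and y of tee in the frame of stand between -0.06 and 0.06 m and z of tee in the frame of stand between 0.12 and 0.21 m), for 0.03 s.
2. the bucket has tripped and both pieces lie in the pan (value of joint bucket above 0.9 rad and x of tee in the frame of stand between 0 and 0.24 m and z of each of tee, block in the frame of stand below 0.085 m and x of block in the frame of stand between 0 and 0.24 m), for 0.1 s.
At the end, for the whole second after the job is handed in: The bucket is upright again (within 0.1 rad of its stop) and empty; the tee and the block lie at rest in the scrap pan, within its walls and their origins less than 85 mm above the bench (value of joint bucket below 0.1 rad and linear speed of each of tee, block below 0.03 m/s and x of tee in the frame of stand between 0 and 0.24 m and y of tee in the frame of stand between -0.079 and 0.079 m and z of each of tee, block in the frame of stand below 0.085 m and x of block in the frame of stand between 0 and 0.24 m and y of block in the frame of stand between -0.079 and 0.079 m); the robot touches nothing.
It also fails if it takes over 48 s, if anything falls off the work surface, if the arm or the gripper's body presses on something with over 40 N, if the wrist force passes 120 N, or if a joint passes its speed limit or range.

ROBOT

A 6-joint arm with a two-finger parallel gripper is mounted at the origin on the work surface. World frame = base frame: x ahead of the robot, y to its left, z up, the work surface at z = 0. Lengths are in m, angles in rad, forces in N, time in s.
With the tool pointing down it reaches from about 0.275 to 0.775 m from the base axis. Payload 14.6 kg.
Tool frame: the origin (TCP) lies at the centre of the arm's flange, where the gripper is bolted on; the fingertips stand 173 mm ahead of it and the grasp point (between the pads) lies 155 mm ahead of it; z points along the fingers, y is the line along which they close (so a half turn about z gives the same grasp; the last joint's range is limited). The gripper opens to 85 mm and grips with 20 to 120 N. Pads are 22 mm wide; open, the fingers measure 114 mm over their backs; the gripper's body (76 mm by 85 mm) begins 54 mm behind the grasp point. The pads swing forward as they close: fully open they stand 13 mm farther back than shut.
Start: joints at [-1.301, 0.263, -0.048, 1.259, 0, 1.415], TCP at [0.216, -0.478, 0.405] pointing down, gripper open.
Joint ranges: [-2.65, 2.65], [-0.89, 1.7], [-1.18, 1.37], [-2.13, 2.11], [-1.35, 1.29], [-3.14, 3.14]. Speed limits (rad/s): [1.89, 1.89, 2.57, 2.79, 3.14, 3.14].

INTERFACE

Orientations are given as a unit quaternion [x, y, z, w].
In Python, from plant import read_state, camera, sign_off gives the robot as it stands.
- The arm moves only by the shell command python3 -m jog 'ROWS'. ROWS is text: rows parted by semicolons, each of 7 numbers parted by spaces: the shift along the tool's x, y, z each as a share of 400 mm, from -1 to 1, then the turn, a rotation vector about the tool's x, y, z each as a share of 60 degrees, from -1 to 1, then the opening, from 0 (shut) to 1 (fully open). In form: tx ty tz ax ay az hand; .... A call has 1 to 10 rows; each row is the pose to reach, as a shift and turn from the pose commanded when the call began, along the tool's axes at that moment; what a row does not reach only later rows make up. A row lasts 1/12 s, in which the tool goes at most 41.7 mm and 7.16 degrees, less where a joint would pass 70% of its speed; a pose out of reach is approached as far as the arm can. A call with a number of a shift or a turn outside -1 to 1 is refused whole. A call with a gripper value outside its range is refused whole. The fingers move at their own pace and stop on an object; the grip force is fixed at half the most. Time passes only in rows, so rows that repeat a pose let the fingers close. It gives the time, the measured TCP pose, the force, the opening and the grip force at its end, in the units of the state.
- read_state(): the state, without advancing time (a new reading comes with each control period).
- camera(name): name is "scene" or "top"; returns a dict with "frame" (400x640x3 uint8, blue, green, red), "z_map" (400x640 float32, m along the optical axis (not along the pixel's ray), 0 where there is no reading), "K" (3x3 intrinsics, pixels), "k1" (the pictures are not rectified: a ray, as slopes to the right and down, at radius r is drawn at 1 + k1 r^2 times it, then the intrinsics apply), "origin" and "attitude" of the camera in the world. Camera axes: x right, y up, looking along -z (the intrinsics and any distortion apply to the point x, -y, -z); pixel columns grow to the right and rows downward; lengths in m; the calibration is good to about 2 mm. A picture is of the moment at which its call begins.
- sign_off(): hands the job in; it is judged then, once.
The state is a dict: "t": time; "joint_pos": joint angles; "dq": joint speeds; "joint_efforts": joint torques, N m; "position": TCP position; "ee_rot": TCP orientation; "ft_force": force on the tool from outside, world axes, zero at the start; "ft_torque": the same for the moment, N m; "opening": finger opening in m; "grasp_force": force on a finger pad.
Only numpy, scipy, OpenCV 4.12 (cv2) and the standard library are available. Lean on these libraries where they do the work, as an engineer would, in place of code of your own. Each camera call takes 0.05 s, during which the arm holds its last target. There are 200 camera calls.

## Working session

There is one attempt and no reset: what is moved stays moved. The work goes in short steps, Python scripts to look and compute and a shell command to move; the robot and the scene stay as the last step left them, time stands still between calls to the robot, and variables do not carry over. Pictures are saved under pics/ and viewed, at most 10 in all, crops included, and the job is handed in when it is done.

```bash
mkdir -p pics; cat > h.py <<'E'
import numpy as np, cv2, pickle
from plant import read_state, camera, sign_off
from scipy.spatial.transform import Rotation as R
def rot(a):
    a=np.array(a,float)
    return R.from_quat(a).as_matrix() if a.size==4 else a.reshape(3,3)
def snap(n,f):
    c=camera(n); cv2.imwrite(f'pics/{f}.png',c['frame']); pickle.dump(c,open(f'pics/{f}.pkl','wb')); return c
def load(f): return pickle.load(open(f'pics/{f}.pkl','rb'))
def cloud(c):
    h,w=c['z_map'].shape; K=np.array(c['K']); k=c['k1']
    u,v=np.meshgrid(np.arange(w),np.arange(h))
    p=np.stack([u,v],-1).reshape(-1,1,2).astype(np.float64)
    s=cv2.undistortPoints(p,K,np.array([k,0,0,0,0.])).reshape(h,w,2)
    z=c['z_map']; P=np.stack([s[...,0]*z,-s[...,1]*z,-z],-1)
    W=P@rot(c['attitude']).T+np.array(c['origin']); W[z==0]=np.nan
    return W
E
python3 - <<'E'
from h import *
for n in ('scene','top'):
    c=snap(n,n+'0'); print(n,c['K'],c['k1'],c['origin'],c['attitude'])
print(read_state())
E
```

```text
scene [[409.98937189   0.         312.81766806]
 [  0.         409.98937189 197.00430733]
 [  0.           0.           1.        ]] -0.025078835355229333 [ 1.01145556 -0.62887736  0.68645602] [0.39836363 0.16535826 0.34882536 0.83203602]
top [[363.4766448    0.         317.37377581]
 [  0.         363.4766448  199.97546342]
 [  0.           0.           1.        ]] -0.066066186732613 [ 0.46021375 -0.15696333  0.96596395] [-0.02680767  0.01666955  0.7138718  -0.69956453]
{'t': 0.1, 'joint_pos': array([-1.30130036e+00,  2.63473484e-01, -4.88401470e-02,  1.25941065e+00,
        3.59074111e-05,  1.41550913e+00]), 'dq': array([-0.00036513, -0.00089024,  0.00205438,  0.00270574, -0.00152289,
       -0.00067297]), 'joint_efforts': array([ 3.78903846e-03, -6.38578892e+01,  3.85062075e+01,  9.99967247e-03,
       -2.47456810e-04,  2.31986398e-06]), 'position': array([ 0.21634913, -0.47826523,  0.40428618]), 'ee_rot': array([ 9.77529466e-01,  2.10798310e-01, -8.55637425e-06, -4.64246972e-04]), 'ft_force': array([-0.62254189,  0.21399932,  0.20091875]), 'ft_torque': array([-0.01064776, -0.00670148,  0.01318657]), 'grasp_force': 0.0, 'opening': 0.08525030517202542}
```

View pics/scene0.png

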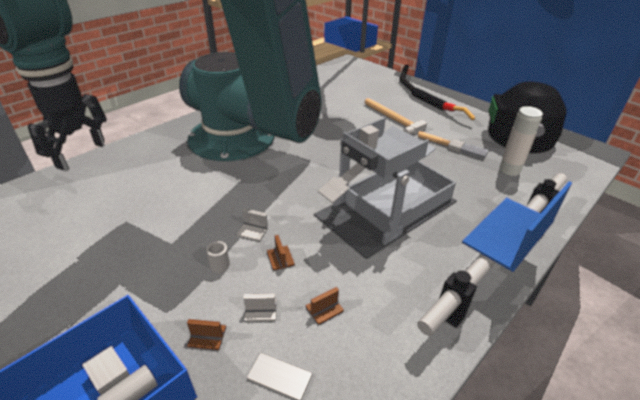

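View pics/top0.png

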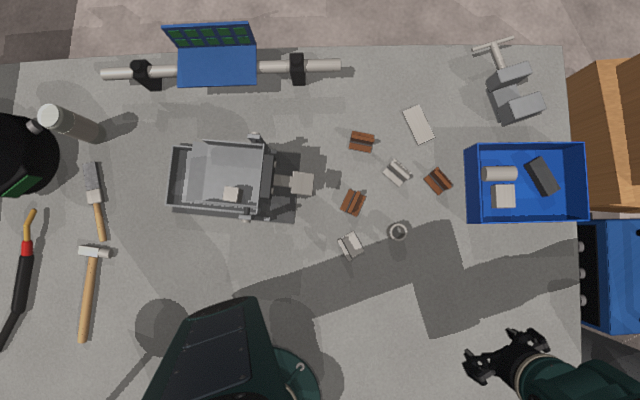

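```bash
python3 - <<'E'
from h import *
t=cv2.imread('pics/top0.png'); s=cv2.imread('pics/scene0.png')
a=cv2.resize(t[120:270,320:460],None,fx=3.8,fy=3.8,interpolation=cv2.INTER_CUBIC)[:, :]
b=cv2.resize(s[200:330,180:290],None,fx=2.4,fy=2.4,interpolation=cv2.INTER_CUBIC)
o=np.zeros((600,800,3),np.uint8); a=a[:600,:532]; o[:a.shape[0],:a.shape[1]]=a; o[:b.shape[0],534:534+b.shape[1]]=b[:, :266]
cv2.imwrite('pics/crop1.png',o)
W=cloud(load('top0')); 
np.set_printoptions(precision=3,suppress=True,linewidth=150)
for u,v in [(397,172),(350,245),(302,183),(231,193),(254,138),(247,218),(262,175),(362,220),(180,142),(170,205)]:
    print((u,v),np.nanmedian(W[v-1:v+2,u-1:u+2].reshape(-1,3),0))
E
```

```text
(397, 172) [ 0.586 -0.352  0.033]
(350, 245) [ 0.399 -0.227  0.009]
(302, 183) [ 0.549 -0.112  0.154]
(231, 193) [0.524 0.03  0.23 ]
(254, 138) [ 0.645 -0.012  0.195]
(247, 218) [0.472 0.005 0.196]
(262, 175) [ 0.559 -0.034  0.229]
(362, 220) [ 0.464 -0.261 -0.   ]
(180, 142) [0.686 0.228 0.   ]
(170, 205) [0.512 0.233 0.057]
```

View pics/crop1.png

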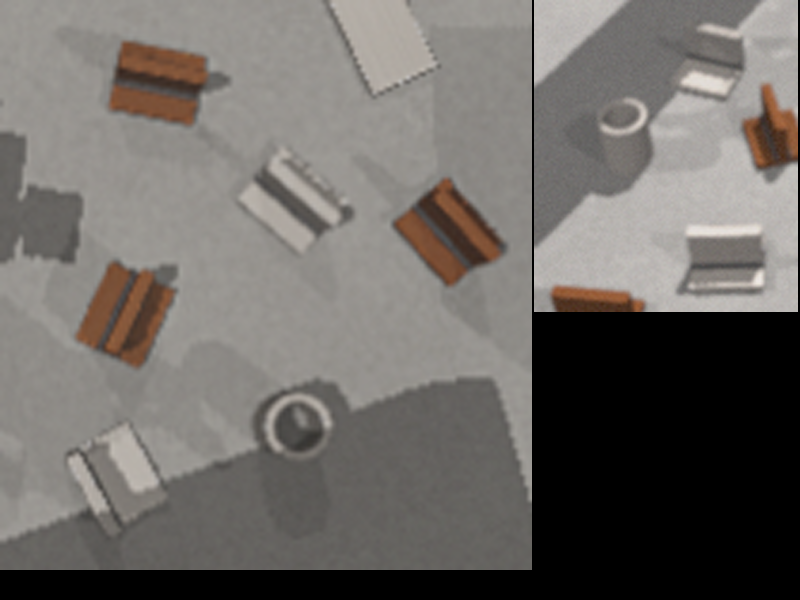

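```bash
python3 - <<'E'
from h import *
np.set_printoptions(precision=4,suppress=True,linewidth=150)
for n in ('top0','scene0'):
    W=cloud(load(n)).reshape(-1,3)
    d=W[np.linalg.norm(W[:,:2]-[0.586,-0.352],axis=1)<0.06]
    print(n,'tee')
    for lo,hi in ((.04,.06),(.015,.04),(.004,.013)):
        q=d[(d[:,2]>lo)&(d[:,2]<hi)]
        if len(q)>5:
            (c,wh,a)=cv2.minAreaRect(q[:,:2].astype(np.float32)*1000); print(lo,len(q),np.array(c),np.array(wh),a,'zmed',np.median(q[:,2]),'mean',q.mean(0))
    for nm,c0 in (('postA',(.645,-.012)),('postB',(.472,.005))):
        q=W[(np.linalg.norm(W[:,:2]-c0,axis=1)<0.03)&(W[:,2]>.185)&(W[:,2]<.2)]
        print(nm,len(q),q.min(0) if len(q) else 0,q.max(0) if len(q) else 0,np.median(q,0))
    q=W[(W[:,0]>.43)&(W[:,0]<.7)&(W[:,1]>-.05)&(W[:,1]<.28)&(W[:,2]>.048)&(W[:,2]<.062)]
    c,wh,a=cv2.minAreaRect(q[:,:2].astype(np.float32)*1000); print('rim',len(q),np.array(c),wh,a)
    q=W[(np.linalg.norm(W[:,:2]-[.549,-.112],axis=1)<0.045)&(W[:,2]>.13)&(W[:,2]<.175)]
    c,wh,a=cv2.minAreaRect(q[:,:2].astype(np.float32)*1000); print('tail',len(q),np.array(c),wh,a,q.mean(0))
    q=W[(np.linalg.norm(W[:,:2]-[.524,.03],axis=1)<0.03)&(W[:,2]>.222)&(W[:,2]<.245)]
    print('block',len(q),np.median(q,0),q.min(0),q.max(0))
E
```

```text
top0 tee
0.04 103 [ 588.2565 -355.47  ] [58.3538 10.226 ] 47.86361312866211 zmed 0.04738479297416209 mean [ 0.5882 -0.3547  0.047 ]
0.015 52 [ 584.6234 -352.6466] [58.383   1.5275] 47.332984924316406 zmed 0.02696257384554268 mean [ 0.585  -0.3522  0.0274]
0.004 264 [ 581.7516 -353.0532] [88.3819 85.3359] 88.9073486328125 zmed 0.007552636209299357 mean [ 0.5845 -0.3528  0.0077]
postA 148 [ 0.6159 -0.0272  0.185 ] [0.66   0.0115 0.1998] [ 0.6451 -0.0099  0.1921]
postB 113 [ 0.4661 -0.0127  0.185 ] [0.4984 0.0237 0.1994] [0.4767 0.0089 0.1938]
rim 376 [576.373 111.839] (253.9485626220703, 181.6856689453125) 83.36502075195312
tail 583 [ 552.0282 -102.2628] (68.17218780517578, 50.3116455078125) 83.73054504394531 [ 0.5511 -0.1061  0.1562]
block 244 [0.5198 0.0316 0.2297] [0.4988 0.0115 0.2229] [0.5385 0.0538 0.233 ]
scene0 tee
0.04 221 [ 590.4293 -357.2906] [59.4793 12.8407] 48.95623779296875 zmed 0.04776267481219687 mean [ 0.592  -0.3581  0.047 ]
0.015 247 [ 594.022  -359.8013] [60.3142 10.5481] 54.7886962890625 zmed 0.027693731369294428 mean [ 0.5941 -0.3596  0.0275]
0.004 346 [ 596.8889 -357.5566] [89.6284 50.9951] 54.84817886352539 zmed 0.008735077899863497 mean [ 0.6015 -0.3662  0.0089]
postA 189 [ 0.6256 -0.0355  0.185 ] [0.6633 0.015  0.1999] [ 0.646  -0.0147  0.1925]
postB 8 [ 0.4659 -0.0067  0.1851] [0.4752 0.0002 0.1958] [ 0.4736 -0.0043  0.1907]
rim 634 [590.7764 114.5702] (254.97300720214844, 180.55165100097656) 78.83857727050781
tail 551 [ 552.6672 -104.0133] (71.228759765625, 51.504154205322266) 82.4905014038086 [ 0.5538 -0.1089  0.1554]
block 163 [0.5249 0.0255 0.2285] [0.4988 0.0109 0.2222] [0.5423 0.0536 0.2324]
```

```bash
cat >> h.py <<'E'
def go(x,y,z,yaw,tilt=0):
    """print tool-frame move to TCP xyz, tool x at world yaw (deg), tool pointing down"""
    s=read_state(); A=rot(s['ee_rot']); p=np.array(s['position'])
    c,n=np.cos(np.radians(yaw)),np.sin(np.radians(yaw))
    T=np.array([[c,n,0],[n,-c,0],[0,0,-1.]])
    d=A.T@(np.array([x,y,z])-p); r=R.from_matrix(A.T@T).as_rotvec(degrees=True)
    print('t',np.round(d/.4,4),'a',np.round(r/60,4),'rows',np.linalg.norm(d)/.0417,np.linalg.norm(r)/7.16,'pos',p.round(4),'yaw',np.degrees(np.arctan2(A[1,0],A[0,0])).round(2))
E
python3 - <<'E'
from h import *
from scipy.optimize import minimize
np.set_printoptions(precision=4,suppress=True,linewidth=150)
def ed(q,lo=2,hi=98): return np.percentile(q,[lo,10,50,90,hi])*1000
for n in ('top0','scene0'):
    W=cloud(load(n)).reshape(-1,3); W=W[~np.isnan(W[:,0])]
    o=np.array([.5628,-.004]); best=None
    for yaw in np.arange(78,90,.5):   # sharpness of the plane histograms = yaw score
        a=np.radians(yaw); X=np.array([np.cos(a),np.sin(a)]);Y=np.array([-X[1],X[0]])
        D=np.c_[(W[:,:2]-o)@X,(W[:,:2]-o)@Y,W[:,2]]
        m=(D[:,2]>.03)&(D[:,2]<.24)&(abs(D[:,0]-.1)<.2)&(abs(D[:,1])<.12)
        h=sum((np.histogram(D[m,i],bins=np.arange(-.3,.4,.002))[0].astype(float)**2).sum() for i in (0,1))
        if best is None or h>best[0]: best=(h,yaw,D)
    h,yaw,D=best; print(n,'yaw',yaw)
    def sel(x0,x1,y0,y1,z0,z1): return D[(D[:,0]>x0)&(D[:,0]<x1)&(D[:,1]>y0)&(D[:,1]<y1)&(D[:,2]>z0)&(D[:,2]<z1)]
    for nm,b,i in (('rim far x~240',(.2,.27,-.06,.06,.045,.065),0),('rim -y',(.15,.22,-.1,-.06,.045,.065),1),('rim +y',(.15,.22,.06,.1,.045,.065),1),
        ('cheek- y~-63',(.0,.1,-.085,-.045,.215,.232),1),('cheek+ ~63',(.0,.1,.05,.08,.215,.24),1),('back ~-29',(-.05,0,-.05,.03,.218,.24),0),
        ('postA -88',(-.02,.02,-.11,-.075,.18,.2),1),('postB 88',(-.02,.02,.075,.11,.18,.2),1),('postAx 0',(-.03,.03,-.11,-.08,.18,.2),0),('postBx 0',(-.03,.03,.08,.11,.18,.2),0),
        ('tail x',(-.15,-.08,-.04,.04,.13,.18),0),('tail y',(-.14,-.1,-.05,.05,.13,.18),1),('floorz',(.03,.08,-.04,.0,.17,.2),2),('blkx',(-.0,.06,.025,.068,.224,.24),0),('blky',(-.0,.06,.02,.06,.224,.24),1)):
        q=sel(*b); print(nm,len(q),ed(q[:,i]).round(1) if len(q) else '')
E
```

```text
top0 yaw 83.0
rim far x~240 155 [237.1 237.9 239.3 241.7 242.5]
rim -y 25 [-76.5 -76.  -73.6 -72.5 -72.2]
rim +y 42 [76.3 76.7 78.3 79.9 80.2]
cheek- y~-63 124 [-64.5 -64.1 -61.9 -61.3 -61.2]
cheek+ ~63 148 [50.3 51.8 63.2 65.8 66.2]
back ~-29 445 [-49.6 -47.7 -37.3 -27.6 -25.9]
postA -88 113 [-96.7 -94.7 -85.7 -80.2 -75.9]
postB 88 114 [75.9 79.9 88.2 96.1 98. ]
postAx 0 102 [-9.  -7.2  2.7 14.1 17.4]
postBx 0 102 [-10.8  -8.9   2.1  12.5  16.5]
tail x 503 [-131.7 -127.8 -107.6  -87.9  -82. ]
tail y 330 [-24.9 -20.8  -0.9  18.9  23.1]
floorz 404 [182.  183.1 184.9 186.6 187.7]
blkx 254 [ 6.2 16.3 30.  43.7 52.5]
blky 210 [30.8 33.1 44.2 55.2 57.7]
scene0 yaw 83.5
rim far x~240 143 [235.3 236.4 238.3 240.9 242.4]
rim -y 76 [-82.8 -81.7 -80.3 -77.7 -76.4]
rim +y 0 
cheek- y~-63 175 [-68.9 -68.1 -67.  -65.6 -63.9]
cheek+ ~63 144 [50.5 52.6 61.8 63.6 65.1]
back ~-29 277 [-49.7 -47.6 -37.6 -29.  -27.7]
postA -88 123 [-100.5  -99.8  -93.5  -86.   -81. ]
postB 88 12 [86.8 87.  88.5 93.7 96.1]
postAx 0 120 [-12.9 -11.5  -2.5  10.5  13.4]
postBx 0 12 [-12.6 -12.3 -11.2  -8.8  -7.2]
tail x 474 [-134.5 -131.  -111.1  -89.6  -82.6]
tail y 334 [-26.  -23.7  -3.7  17.   22.4]
floorz 113 [182.4 183.3 184.5 185.5 185.9]
blkx 153 [ 6.6 13.2 26.2 41.4 53.5]
blky 127 [25.6 27.  39.  53.  57.3]
```

```bash
python3 -c "
from h import *
go(.589,-.356,.30,48)"
```

```text
t [0.9748 0.1057 0.2608] a [-8.000e-04 -3.000e-04 -3.944e-01] rows 9.73198888158413 3.304717538942982 pos [ 0.2163 -0.4783  0.4043] yaw 24.34
```

```bash
r='0.975 0.106 0.26 0 0 -0.395 1'; python3 -m jog '0.975 0.106 0.26 0 0 -0.395 1; 0.975 0.106 0.26 0 0 -0.395 1; 0.975 0.106 0.26 0 0 -0.395 1; 0.975 0.106 0.26 0 0 -0.395 1; 0.975 0.106 0.26 0 0 -0.395 1; 0.975 0.106 0.26 0 0 -0.395 1; 0.975 0.106 0.26 0 0 -0.395 1; 0.975 0.106 0.26 0 0 -0.395 1; 0.975 0.106 0.26 0 0 -0.395 1; 0.975 0.106 0.26 0 0 -0.395 1'; python3 -c "
from h import *
go(.589,-.356,.192,48)"
```

```text
t: 0.93
position: [0.5917, -0.3546, 0.2991]
ee_rot: [0.913, 0.408, -0.0, -0.001]
ft_force: [0.3, 0.0, -0.4]
opening: 0.085
grasp_force: 0.0
t [-0.0073 -0.0024  0.2677] a [-0.0011 -0.0002  0.0019] rows 2.5690357684614638 0.018324889352168628 pos [ 0.5917 -0.3546  0.2991] yaw 48.11
```

```bash
python3 -m jog '-0.007 -0.002 0.1 0 0 0 0.6; -0.007 -0.002 0.18 0 0 0 0.6; -0.007 -0.002 0.25 0 0 0 0.6; -0.007 -0.002 0.266 0 0 0 0.6; -0.007 -0.002 0.266 0 0 0 0.6; -0.007 -0.002 0.266 0 0 0 0.6'; python3 - <<'E'
from h import *
c=snap('scene','s1')['frame'][220:360,190:340]; t=snap('top','t1')['frame'][110:230,330:460]
o=np.zeros((560,800,3),np.uint8)
a=cv2.resize(c,(400,373),interpolation=2);b=cv2.resize(t,(400,369),interpolation=2); o[:373,:400]=a;o[:369,400:]=b
cv2.imwrite('pics/crop2.png',o[:380])
E
```

```text
t: 1.43
position: [0.5869, -0.3581, 0.1954]
ee_rot: [0.913, 0.407, 0.0, 0.0]
ft_force: [1.1, -0.0, 0.6]
opening: 0.0511
grasp_force: 0.0
```

View pics/crop2.png

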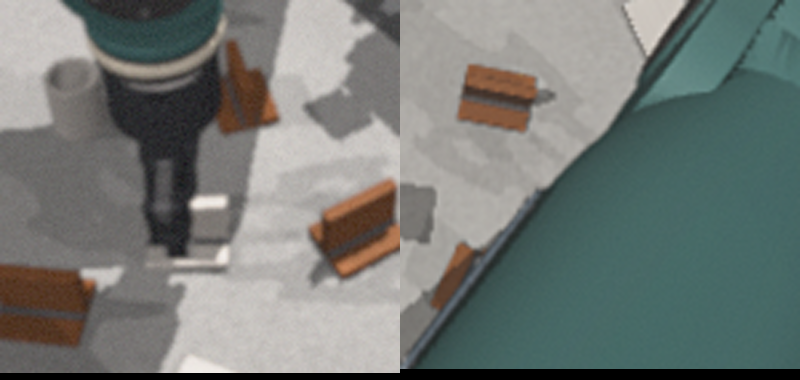

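```bash
python3 -m jog '0.012 0 0.006 0 0 0 0.6; 0.012 0 0.006 0 0 0 0.2; 0.012 0 0.006 0 0 0 0; 0.012 0 0.006 0 0 0 0; 0.012 0 0.006 0 0 0 0; 0.012 0 0.006 0 0 0 0; 0.012 0 0.006 0 0 0 0; 0.012 0 0.006 0 0 0 0'
```

```text
t: 2.2
position: [0.5901, -0.3543, 0.1924]
ee_rot: [0.913, 0.407, 0.0, 0.0]
ft_force: [1.3, 0.8, 5.1]
opening: 0.0097
grasp_force: 59.6
```

```bash
python3 -m jog '0 0 -0.1 0 0 0 0; 0 0 -0.2 0 0 0 0; 0 0 -0.3 0 0 0 0; 0 0 -0.4 0 0 0 0; 0 0 -0.5 0 0 0 0; 0 0 -0.6 0 0 0 0; 0 0 -0.68 0 0 0 0; 0 0 -0.68 0 0 0 0; 0 0 -0.68 0 0 0 0'; python3 - <<'E'
from h import *
c=snap('scene','s2')['frame']; print(np.array(read_state()['position']))
cv2.imwrite('pics/crop3.png',cv2.resize(c[60:320,180:480],(600,520),interpolation=2))
go(.587,.0485,.46,83.3)
E
```

```text
t: 2.95
position: [0.5901, -0.3544, 0.4646]
ee_rot: [0.913, 0.407, 0.0, 0.001]
ft_force: [0.4, 0.7, -4.4]
opening: 0.0088
grasp_force: 59.9
[ 0.59003547 -0.35437386  0.46282832]
t [ 0.7439 -0.6791  0.0076] a [-9.000e-04 -2.000e-04 -5.877e-01] rows 9.661755828195068 4.924917509296892 pos [ 0.59   -0.3544  0.4628] yaw 48.04
```

View pics/crop3.png

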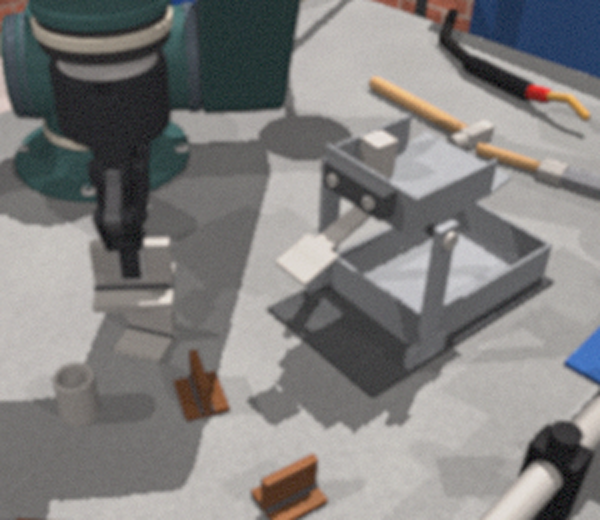

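```bash
python3 -m jog '0.375 -0.345 0 0 0 -0.3 0; 0.746 -0.682 0.008 0 0 -0.588 0; 0.746 -0.682 0.008 0 0 -0.588 0; 0.746 -0.682 0.008 0 0 -0.588 0; 0.746 -0.682 0.008 0 0 -0.588 0; 0.746 -0.682 0.008 0 0 -0.588 0; 0.746 -0.682 0.008 0 0 -0.588 0; 0.746 -0.682 0.008 0 0 -0.588 0; 0.746 -0.682 0.008 0 0 -0.588 0; 0.746 -0.682 0.008 0 0 -0.588 0'; python3 -m jog '0 0 0 0 0 0 0; 0 0 0 0 0 0 0;0 0 0 0 0 0 0'; python3 - <<'E'
from h import *
np.set_printoptions(precision=4,suppress=True)
go(.587,.050,.40,83.3)
c=snap('scene','s3'); f=c['frame']
cv2.imwrite('pics/crop4.png',cv2.resize(f[60:260,280:480],(600,600),interpolation=2))
W=cloud(c); a=np.radians(83.3); X=np.array([np.cos(a),np.sin(a)]);Y=np.array([-X[1],X[0]])
D=np.dstack([(W[...,:2]-[.5628,-.004])@np.c_[X,Y],W[...,2:]]).reshape(-1,3)
for lo,hi in ((.26,.272),(.274,.28),(.28,.31)):
    q=D[(D[:,2]>lo)&(D[:,2]<hi)&(abs(D[:,0]-.055)<.06)&(abs(D[:,1]+.018)<.06)]
    print(lo,len(q),q.min(0) if len(q) else '',q.max(0) if len(q) else '')
E
```

```text
t: 3.83
position: [0.5856, 0.0532, 0.4585]
ee_rot: [0.747, 0.665, -0.001, -0.001]
ft_force: [0.3, -0.2, -2.9]
opening: 0.009
grasp_force: 60.3
t: 4.08
position: [0.5864, 0.0499, 0.4591]
ee_rot: [0.747, 0.665, -0.001, -0.001]
ft_force: [-0.3, -0.1, -3.1]
opening: 0.0092
grasp_force: 60.3
t [0.0006 0.0017 0.1478] a [-0.0024  0.0005  0.0006] rows 1.4182789253419537 0.021192000625377724 pos [0.5864 0.0499 0.4591] yaw 83.33
0.26 77 [ 0.0211 -0.0435  0.2653] [0.0819 0.0077 0.272 ]
0.274 174 [ 0.022  -0.0429  0.274 ] [0.0826 0.0069 0.28  ]
0.28 258 [ 0.0217 -0.0362  0.28  ] [0.0843 0.0013 0.3098]
```

View pics/crop4.png

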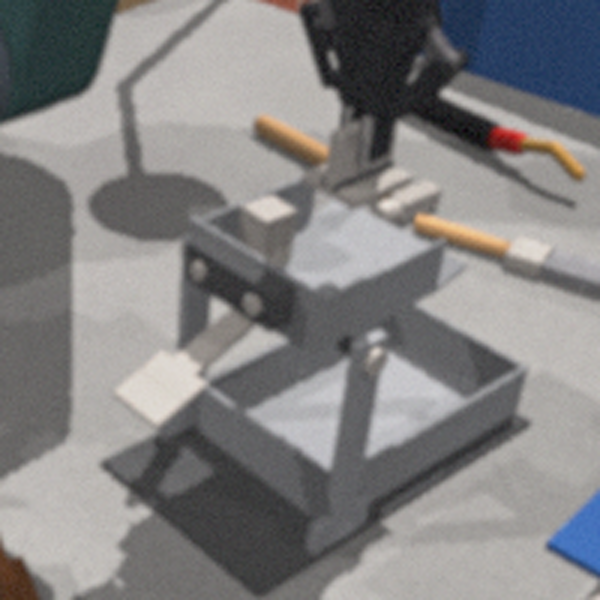

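```bash
python3 -m jog '0.007 0.002 0.08 0 0 0 0; 0.007 0.002 0.14 0 0 0 0; 0.007 0.002 0.18 0 0 0 0; 0.007 0.002 0.192 0 0 0 0; 0.007 0.002 0.198 0 0 0 0; 0.007 0.002 0.2 0 0 0 0; 0.007 0.002 0.2 0 0 0 0; 0.007 0.002 0.2 0 0 0 0'
```

```text
t: 4.8
position: [0.5879, 0.0525, 0.3816]
ee_rot: [0.747, 0.665, 0.001, 0.001]
ft_force: [0.6, 0.8, -3.3]
opening: 0.0092
grasp_force: 60.1
```

```bash
python3 -m jog '0 0 0 0 0 0 0.35; 0 0 0 0 0 0 0.35; 0 0 -0.03 0 0 0 0.35; 0 0 -0.1 0 0 0 0.35; 0 0 -0.2 0 0 0 0.35; 0 0 -0.28 0 0 0 0.35; 0 0 -0.28 0 0 0 0.35; 0 0 -0.28 0 0 0 0.35; 0 0 -0.28 0 0 0 0.35; 0 0 -0.28 0 0 0 0.35'; python3 - <<'E'
from h import *
f=snap('scene','s5')['frame']
cv2.imwrite('pics/crop5.png',cv2.resize(f[60:260,280:480],(600,600),interpolation=2))
E
```

```text
t: 5.63
position: [0.5876, 0.0528, 0.4918]
ee_rot: [0.747, 0.665, -0.001, -0.001]
ft_force: [-0.8, -0.1, -0.8]
opening: 0.0298
grasp_force: 0.0
```

View pics/crop5.png

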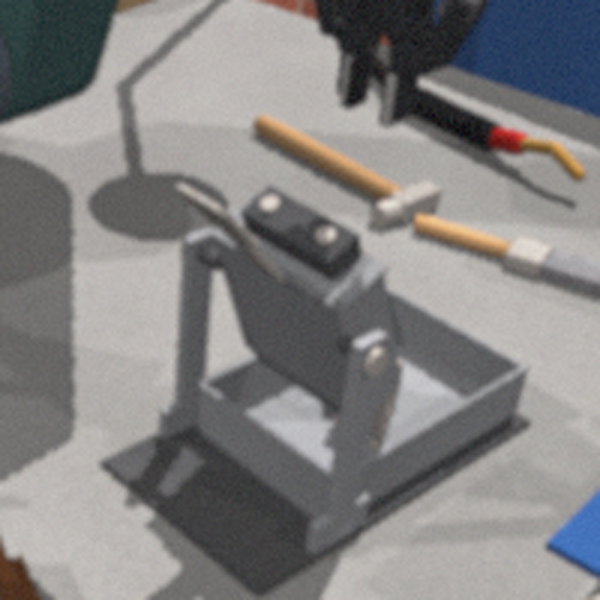

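```bash
python3 - <<'E'
from h import *
f=snap('top','t5')['frame']
cv2.imwrite('pics/crop6.png',cv2.resize(f[110:250,140:350],(798,532),interpolation=2))
go(.556,-.064,.52,83.3)
E
```

```text
t [-0.2991 -0.0447 -0.0705] a [-0.0016  0.0001  0.0003] rows 2.9790168400040207 0.013759596509376167 pos [0.5876 0.0528 0.4918] yaw 83.32
```

View pics/crop6.png

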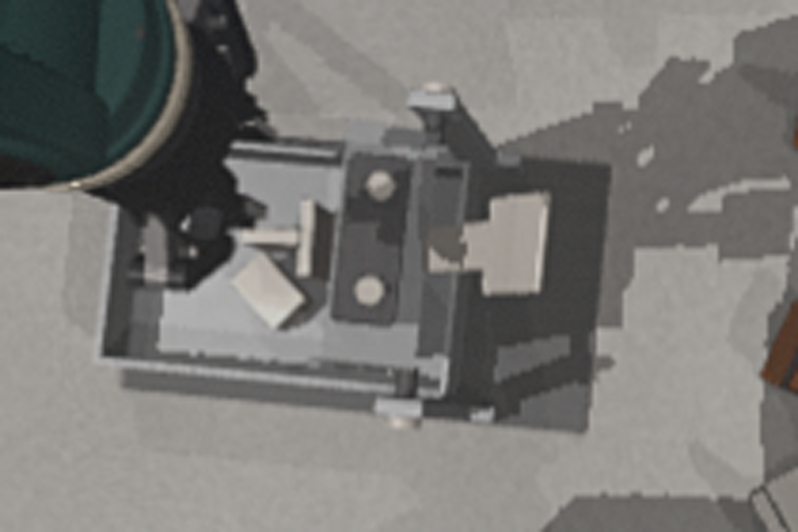

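```bash
python3 - <<'E'
from h import *
np.set_printoptions(precision=3,suppress=True,linewidth=150)
a=np.radians(83.3); X=np.array([np.cos(a),np.sin(a)]);Y=np.array([-X[1],X[0]])
def D(n):
    W=cloud(load(n)); return np.dstack([(W[...,:2]-[.5628,-.004])@np.c_[X,Y],W[...,2:]])
d=D('t5')
for nm,u,v in (('tail',275,174),('tail rear',282,174),('tail front',271,174),('plate',221,171),('plate2',222,180),('web',210,172),('block',211,186),('cw1',240,158),('pan',195,195)):
    print(nm,np.nanmedian(d[v-1:v+2,u-1:u+2].reshape(-1,3),0))
q=d[160:200,196:230].reshape(-1,3); q=q[(q[:,2]<.12)&(q[:,2]>.02)]; print(q.min(0),q.max(0))
q=d[158:190,265:290].reshape(-1,3); q=q[(q[:,2]<.32)&(q[:,2]>.22)]; print('tail',len(q),q.min(0),q.max(0),q.mean(0))
d=D('s5').reshape(-1,3); q=d[(d[:,2]>.24)&(d[:,2]<.32)&(abs(d[:,0]+.065)<.03)&(abs(d[:,1])<.05)]; print('tail s',len(q),q.min(0),q.max(0),q.mean(0))
E
```

```text
tail [-0.064  0.001  0.278]
tail rear [-0.08   0.002  0.294]
tail front [-0.055  0.001  0.269]
plate [ 0.103 -0.019  0.068]
plate2 [0.101 0.003 0.058]
web [ 0.13  -0.014  0.069]
block [0.132 0.019 0.04 ]
cw1 [ 0.014 -0.028  0.247]
pan [0.183 0.045 0.009]
[ 0.099 -0.04   0.02 ] [0.16  0.044 0.073]
tail 432 [-0.082 -0.023  0.249] [-0.039  0.024  0.296] [-0.063  0.001  0.277]
tail s 178 [-0.084 -0.028  0.24 ] [-0.038  0.023  0.295] [-0.069 -0.007  0.276]
```

```bash
python3 -m jog '-0.3 -0.045 -0.07 0 0 0 0; -0.3 -0.045 -0.07 0 0 0 0; -0.3 -0.045 -0.07 0 0 0 0; -0.3 -0.045 -0.07 0 0 0 0; -0.3 -0.045 -0.07 0 0 0 0; -0.3 -0.045 -0.07 0 0 0 0'
```

```text
t: 6.23
position: [0.5559, -0.0643, 0.5202]
ee_rot: [0.747, 0.664, -0.0, -0.0]
ft_force: [-0.3, 0.1, -0.8]
opening: 0.0002
grasp_force: 0.0
```

```bash
python3 -m jog '-0.004 0 0.07 0 0 0 0; -0.004 0 0.13 0 0 0 0; -0.004 0 0.15 0 0 0 0; -0.01 0 0.16 0 0 0 0; -0.026 0 0.18 0 0 0 0; -0.026 0 0.18 0 0 0 0'; python3 - <<'E'
from h import *
s=read_state(); print(s['position'],s['ft_force'])
f=snap('scene','s6')['frame']
cv2.imwrite('pics/crop7.png',cv2.resize(f[60:260,280:480],(500,500),interpolation=2))
E
```

```text
t: 6.73
position: [0.5548, -0.0751, 0.4482]
ee_rot: [0.747, 0.665, -0.0, -0.0]
ft_force: [-1.2, 1.1, 0.3]
opening: 0.0002
grasp_force: 0.0
[ 0.55477675 -0.07509121  0.44820568] [-1.1968508   1.12436755  0.30149253]
```

View pics/crop7.png

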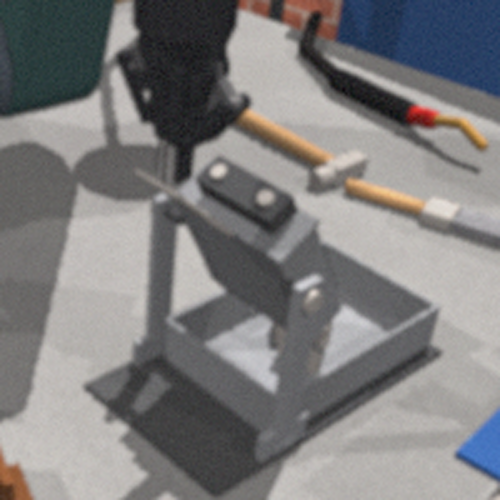

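```bash
python3 -m jog '-0.022 0 0.023 0 0 0 0; -0.042 0 0.048 0 0 0 0; -0.058 0 0.073 0 0 0 0; -0.072 0 0.1 0 0 0 0; -0.083 0 0.128 0 0 0 0; -0.092 0 0.157 0 0 0 0; -0.098 0 0.186 0 0 0 0; -0.103 0 0.218 0 0 0 0; -0.104 0 0.245 0 0 0 0; -0.104 0 0.265 0 0 0 0'; python3 -m jog '0 0 0 0 0 0 0; 0 0 0 0 0 0 0; 0 0 -0.1 0 0 0 0; 0 0 -0.2 0 0 0 0; -0.1 0 -0.3 0 0 0 0; -0.3 0 -0.4 0 0 0 0; -0.5 0 -0.4 0 0 0 0; -0.5 0 -0.4 0 0 0 0; -0.5 0 -0.4 0 0 0 0; -0.5 0 -0.4 0 0 0 0'; python3 - <<'E'
from h import *
f=snap('scene','s7')['frame']; t=snap('top','t7')['frame']
o=np.hstack([cv2.resize(f[60:260,280:480],(400,400),interpolation=2),cv2.resize(t[100:240,160:300],(400,400),interpolation=2)])
cv2.imwrite('pics/crop8.png',o)
E
```

```text
t: 7.62
position: [0.5498, -0.1166, 0.342]
ee_rot: [0.747, 0.665, -0.0, 0.0]
ft_force: [1.2, -0.1, 0.6]
opening: 0.0003
grasp_force: 0.0
t: 8.45
position: [0.5255, -0.3191, 0.5041]
ee_rot: [0.748, 0.664, -0.0, 0.001]
ft_force: [0.6, -0.7, -0.2]
opening: -0.0002
grasp_force: 0.0
```

View pics/crop8.png

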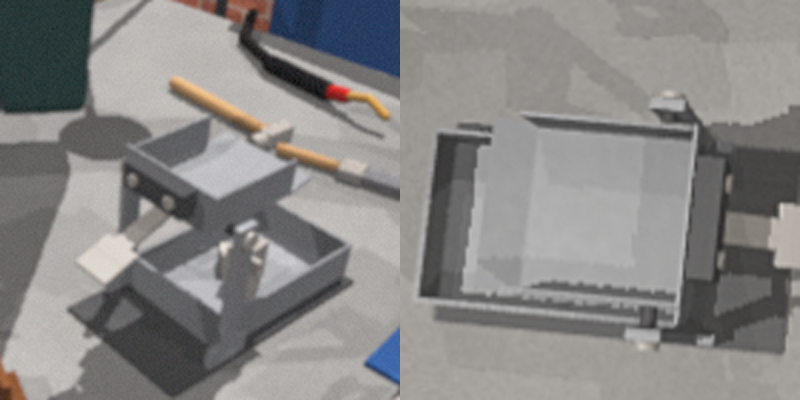

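```bash
python3 -m jog '0 0 0 0 0 0 0; 0 0 0 0 0 0 0; 0 0 0 0 0 0 0; 0 0 0 0 0 0 0; 0 0 0 0 0 0 0; 0 0 0 0 0 0 0; 0 0 0 0 0 0 0; 0 0 0 0 0 0 0'; python3 - <<'E'
from h import *
c=snap('top','t8'); W=cloud(c); W0=cloud(load('top0'))
for u,v in ((302,183),(215,170),(262,175)): print(np.nanmedian(W[v-1:v+2,u-1:u+2].reshape(-1,3),0).round(3),np.nanmedian(W0[v-1:v+2,u-1:u+2].reshape(-1,3),0).round(3))
print(sign_off())
E
```

```text
t: 9.22
position: [0.5266, -0.3145, 0.5027]
ee_rot: [0.747, 0.665, 0.0, -0.0]
ft_force: [-0.1, 0.2, 0.1]
opening: 0.0002
grasp_force: 0.0
[ 0.549 -0.112  0.154] [ 0.549 -0.112  0.154]
[0.578 0.076 0.185] [0.579 0.077 0.184]
[ 0.559 -0.035  0.229] [ 0.559 -0.034  0.229]
the job is handed in; nothing more can be done
None
```

The tee tripped the bucket, and both it and the block lie in the scrap pan. The empty bucket is back upright, its tail at the same height as at the start. I handed the job in at about 9 s; sign-off returned no verdict.

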